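# Open the specimen-moulding chamber

## Task

Open the moulding chamber: swing its red catch lever right out of the way of the cap's handle bars, unscrew the cap anticlockwise until the thread lets go, then lift it off and set it down upright in the middle of the blue mat, leaving the catch open. Do not force the cap against the catch or the thread, do not drop it, and leave the bottle, beaker and specimen pucks where they stand.

Things in the scene. Friction and masses are not known exactly. Their poses are not given: they have to be found in the camera images.
- cap_knob (a point): Screw cap, aluminium, 350 g. Point on its axis in the black top knob (30 mm diameter, 30 mm tall), 8 mm below the knob's top, 22 mm above the flat top of the cap's 54 mm wide body, 80 mm above its lower rim. z: up its axis. Three bars stick out at 0 (this x axis), 120 and 240 degrees. At the start it is screwed down, rim on the block's deck.
- cap_ball (a point): Black 14 mm ball on the end of the cap's bar that points along the knob's +x, 69 mm from the axis, 42 mm below cap_knob's point. The bars are level, 10 mm thick, all reach 76 mm from the axis. Pushed at their ends they turn the cap with about 1 to 6 N. The cap stays at the angle where it is left and has about 1 mm of side play.
- neck_top (a point): Top centre of the fixed threaded neck under the cap, 39 mm wide, 52 mm above the deck. Right-hand thread, 7 mm a turn: anticlockwise from above unscrews; free to lift after roughly 1.5 to 2 turns (varies). Turned on further it stays free, but rides up and may drop back 7 mm. Axes are the block's: the catch pivot is 110 mm along +y.
- block: Fixed cream block, 170 (x) by 260 (y) mm, its top, the deck, 50 mm above the bench. Origin: centre of its underside. The neck stands at y = -45 mm, the catch pivot at y = +65 mm.
- cap: The same screw cap; origin at the centre of its lower rim, axes as cap_knob.
- catch (a joint): Red catch lever, rad: 0 closed (arm points from its pivot at the cap, between two bars, and stops them turning anticlockwise; they cannot push it open), 1.5 fully open. Opens anticlockwise from above: its tip moves to the block's +x side, away from the cap. Stiff, about 1.5 N at the peg; stays where it is left.
- catch_pivot (a point): Vertical hinge axis of the catch, at mid-height of its arm, 38 mm above the deck (level with the cap's bars at the start). The arm is 47 mm long, 10 mm square, and stands on a grey block 36 mm square and 31 mm tall.
- catch_peg (a point): On the catch's upright round red peg, 10 mm diameter, 30 mm along the arm from the pivot. The point is 20 mm above the arm's middle; the peg's top is 14 mm above the point.
- mat: Blue mat fixed on the bench, 200 by 200 mm, 4 mm thick; the origin is at the centre of its underside.
- puck_a: Loose red specimen puck, 30 mm diameter, 18 mm tall, origin at its underside; leave alone.
- puck_b: Loose green specimen puck, same size; leave alone.
- bottle: Loose bottle, 56 mm diameter, 130 mm tall, origin at its underside; leave alone.
- beaker: Loose glass beaker, 60 mm diameter, 70 mm tall, origin at its underside; leave alone.
Not all that is in view belongs to the job. Leave any green, purple or turquoise look-alike of the cap alone.

How it is judged:
By the outcome, as a careful person would: the job done as asked, in the order asked, and still so for the second after the job is handed in, with the robot touching nothing.
It also fails if it takes over 72 s, if anything falls off the work surface, if the arm or the gripper's body presses on something with over 40 N, if the wrist force passes 120 N, or if a joint passes its speed limit or range.

## Robot

A 6-joint arm with a two-finger parallel gripper is mounted at the origin on the work surface. World frame = base frame: x ahead of the robot, y to its left, z up, the work surface at z = 0. Lengths are in m, angles in rad, forces in N, time in s.
With the tool pointing down it reaches from about 0.225 to 0.875 m from the base axis. Payload 3.4 kg.
Tool frame: the origin (TCP) lies between the finger pads; the fingertips stand 8 mm ahead of it and the grasp point (between the pads) lies 11 mm behind it; z points along the fingers, y is the line along which they close (so a half turn about z gives the same grasp; the last joint's range is limited). The gripper opens to 85 mm and grips with 20 to 120 N. Pads are 22 mm wide; open, the fingers measure 114 mm over their backs; the gripper's body (76 mm by 85 mm) begins 54 mm behind the grasp point. The pads swing forward as they close: fully open they stand 13 mm farther back than shut.
Start: joints at [-1.339, 0.276, 1.505, -0, 1.361, -0.121], TCP at [0.199, -0.54, 0.239] pointing down, gripper open.
Joint ranges: [-2.89, 2.89], [-0.75, 2.08], [0.22, 2.7], [-1.18, 4.32], [0.11, 2.71], [-2.7, 2.7]. Speed limits (rad/s): [2.57, 2.57, 3.14, 3.14, 3.14, 3.14].

## Interface

Orientations are given as a unit quaternion [w, x, y, z].
In Python, from rig import manip, optics, finder gives the robot as it stands.
- The arm moves only by the tool servo_tool, never from a script. Its argument "increments" is a list of rows, each a list of 7 numbers: the shift along the tool's x, y, z in cm, then the turn, a rotation vector about the tool's x, y, z in degrees, then the closure, from -1 (fully open) to 1 (shut). In form: [[x, y, z, rx, ry, rz, gripper], ...]. A call has exactly 5 rows; each row shifts and turns the commanded pose from where the row before left it, along the tool's axes as they then stand; what a row does not reach is not made up. A row lasts 1/10 s, in which the tool goes at most 50 mm and 8.59 degrees, less where a joint would pass 70% of its speed; a pose out of reach is approached as far as the arm can. A call is refused whole if a number of a shift passes 5 or a number of a turn 8.59, either way. A call with a gripper value outside its range is refused whole. The fingers move at their own pace and stop on an object; "squeeze" is the grip in N (left out, the last holds). Time passes only in rows, so rows that do not move let the fingers close, or fill a call up. It gives the time, the measured TCP pose, the force, the opening and the grip force at its end, in the units of the state.
- manip.get_state(): the state, without advancing time (a new reading comes with each control period).
- optics.get_image(name): name is "side" or "top"; returns the picture (420x560x3 uint8, red, green, blue); there is no depth.
- optics.get_calibration(name): a dict with "fov_y" (degrees; the focal length in pixels is half the picture's height over the tangent of half this angle, whatever the lens; pixels are square), "cx", "cy" (the principal point, pixels), "world_to_cam" (4x4, takes a point from world to camera coordinates). Camera axes: x right, y down, z forward; pixel columns grow to the right and rows downward; lengths in m; the calibration is good to about 2 mm. A picture is of the moment at which its call begins. get_calibration takes no time and is no camera call.
- manip.sign_off(): hands the job in; it is judged then, once.
Trained networks look in the newest picture that a camera, given by its name, has taken for a name from the list of things; names that differ only in an ending like _2 or _b are one class to them, and where a whole thing is asked for, a point or a joint stands for the part that bears it (a point fixed in the world has none). Each returns a list of dicts, best first, with "p" (0 to 1); they miss things now and then, are a little off and sometimes report something else, mostly with a low value. They report only what shows in the picture. A call takes as long as a camera call. They do not tell look-alikes from the thing itself.
- finder.silhouettes(label, camera): "region" (420x560 bool, what is visible of it) and "box" ([centre column, centre row, width, height] in pixels, round what is visible of it).
- finder.tip_of(label, camera): "at" ([column, row] in pixels: a listed point, or the origin of a listed thing).
The state is a dict: "clock": time; "qpos": joint angles; "qd": joint speeds; "effort": joint torques, N m; "position": TCP position; "ee_rot": TCP orientation; "contact_force": force on the tool from outside, world axes, zero at the start; "moment": the same for the moment, N m; "width": finger opening in m; "gripper_force": force on a finger pad.
Only numpy, scipy, OpenCV 4.12 (cv2) and the standard library are available. Lean on these libraries where they do the work, as an engineer would, in place of code of your own. Each camera call takes 0.05 s, during which the arm holds its last target. There are 200 camera calls.

## Working session

There is one attempt and no reset: what is moved stays moved. The work goes in short steps, Python scripts to look and compute and a tool call to move; the robot and the scene stay as the last step left them, time stands still between calls to the robot, and variables do not carry over. Pictures are saved under pics/ and viewed, at most 10 in all, crops included, and the job is handed in when it is done.

Besides the shell and the picture viewer there is one more tool, called after "Emit:" as name(argument=value, ...), one argument or row to a line, values as JSON. servo_tool: Moves the arm, as the interface text tells. Its arguments: {"type":"object","properties":{"increments":{"type":"array","items":{"type":"array","items":{"type":"number"}}},"squeeze":{"type":"number"}},"required":["increments"]}

```bash
ls; mkdir -p pics; cat > h.py <<'E'
import numpy as np, cv2
from rig import manip, optics, finder
def cal(n):
    c=optics.get_calibration(n); f=210/np.tan(np.radians(c["fov_y"])/2)
    return c,f,np.array(c["world_to_cam"])
def proj(n,p):
    c,f,T=cal(n); q=T[:3,:3]@np.array(p)+T[:3,3]
    return np.array([c["cx"]+f*q[0]/q[2],c["cy"]+f*q[1]/q[2]])
def ray(n,px):
    c,f,T=cal(n); R=T[:3,:3]; d=R.T@np.array([(px[0]-c["cx"])/f,(px[1]-c["cy"])/f,1]); return -R.T@T[:3,3],d/np.linalg.norm(d)
def atz(n,px,z):
    o,d=ray(n,px); return o+d*(z-o[2])/d[2]
def tri(a,b):
    A=np.zeros((3,3));v=np.zeros(3)
    for n,px in (("side",a),("top",b)):
        o,d=ray(n,px);P=np.eye(3)-np.outer(d,d);A+=P;v+=P@o
    return np.linalg.solve(A,v)
E
python3 - <<'E'
from h import *
np.set_printoptions(precision=3,suppress=True)
ims=[]
for n in("side","top"):
    im=optics.get_image(n); cv2.imwrite(f"pics/{n}0.png",im[:,:,::-1])
    c,f,T=cal(n); print(n,c.keys(),f,-T[:3,:3].T@T[:3,3])
    for l in("cap_knob","cap_ball","neck_top","catch_pivot","catch_peg","mat","block","cap","bottle","beaker","puck_a"):
        print(l,[(np.round(d["at"],1).tolist(),round(d["p"],2)) for d in finder.tip_of(l,n)[:5]])
print(manip.get_state())
E
```

```text
pics
side dict_keys(['fov_y', 'cx', 'cy', 'world_to_cam']) 530.5898522891798 [0.082 0.96  1.05 ]
cap_knob [([353.3, 141.4], 0.93), ([354.9, 204.8], 0.86), ([274.8, 176.3], 0.63), ([302.0, 157.3], 0.6)]
cap_ball [([339.5, 203.4], 0.97), ([301.5, 160.9], 0.79), ([252.7, 194.1], 0.78), ([331.9, 150.5], 0.57)]
neck_top [([270.4, 182.9], 0.81), ([175.2, 244.2], 0.71)]
catch_pivot [([259.9, 210.1], 0.68)]
catch_peg [([263.5, 197.9], 0.63)]
mat [([209.6, 321.0], 0.87)]
block [([267.5, 220.7], 0.87)]
cap [([355.1, 157.6], 0.93), ([301.5, 182.2], 0.84), ([348.7, 226.1], 0.65), ([382.1, 194.6], 0.62), ([260.4, 195.0], 0.58)]
bottle [([204.5, 207.4], 0.76)]
beaker [([140.8, 285.1], 0.62), ([176.9, 244.8], 0.5)]
puck_a [([295.9, 276.4], 0.64), ([178.1, 245.6], 0.43)]
top dict_keys(['fov_y', 'cx', 'cy', 'world_to_cam']) 419.7315019059979 [ 0.309 -0.208  1.152]
cap_knob [([294.1, 189.5], 0.97), ([450.1, 250.9], 0.93), ([393.6, 310.2], 0.68), ([310.3, 294.2], 0.65)]
cap_ball [([411.6, 319.9], 0.98), ([279.3, 175.6], 0.7), ([323.4, 274.7], 0.7), ([433.9, 229.4], 0.64), ([389.3, 189.2], 0.58)]
neck_t
[... 179 characters left out ...]
)]
cap [([303.6, 289.6], 0.96), ([368.6, 205.0], 0.93), ([296.2, 197.6], 0.69), ([381.5, 306.9], 0.59), ([202.7, 265.8], 0.59)]
bottle [([264.1, 136.4], 0.83)]
beaker [([145.2, 140.6], 0.57)]
puck_a [([206.9, 264.6], 0.69), ([204.3, 131.3], 0.64)]
{'clock': 1.2, 'qpos': array([-1.339,  0.276,  1.505,  0.   ,  1.361, -0.121]), 'qd': array([ 0.001,  0.001, -0.001,  0.   ,  0.001,  0.001]), 'effort': array([ -0.002, -41.668, -24.61 ,  -0.   ,   0.   ,  -0.   ]), 'position': array([ 0.199, -0.54 ,  0.239]), 'ee_rot': array([0.   , 0.984, 0.175, 0.   ]), 'contact_force': array([-0.19 , -0.863,  0.21 ]), 'moment': array([ 0.078,  0.028, -0.022]), 'gripper_force': 0.0, 'width': 0.08531939500319762}
```

View pics/top0.png

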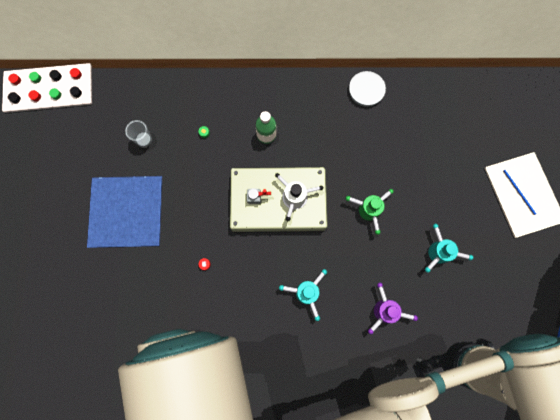

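View pics/side0.png

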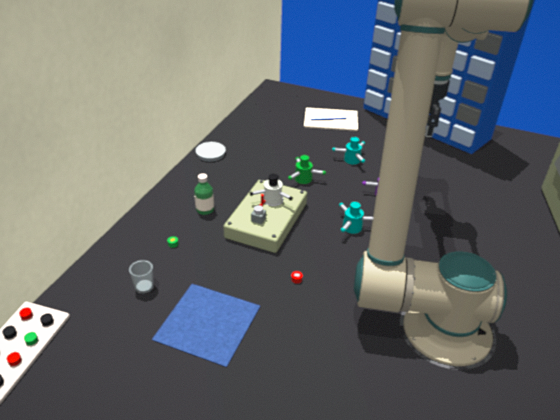

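The top view shows the metal cap with its black knob at (296,190) on the cream block, the red catch at (263,194) and the mat at (125,211). In the side view the knob is at (274,180). Look-alikes, top view: green (373,206), turquoise (308,293) and (447,250), purple (390,311). The aluminium one on the block is the target.

```bash
python3 - <<'E'
from h import *
np.set_printoptions(precision=4,suppress=True)
a=cv2.imread("pics/top0.png");b=cv2.imread("pics/side0.png")
A=cv2.resize(a[160:240,225:335],None,fx=5,fy=5,interpolation=cv2.INTER_CUBIC);A=A[:400,:550]
B=cv2.resize(b[165:255,220:315],None,fx=4,fy=4,interpolation=cv2.INTER_CUBIC)
B=cv2.resize(b[165:255,220:315],(int(95*2.6),int(90*2.6)),interpolation=cv2.INTER_CUBIC)
H=np.zeros((400,800,3),np.uint8);H[:,:550]=A;H[:B.shape[0],552:552+B.shape[1]]=B
cv2.imwrite("pics/crop.png",H)
print("knob tri",tri([274.8,176.3],[295.5,190]),"pivot",tri([259.9,210.1],[250.8,196.7]),"peg",tri([263.5,197.9],[263.5,193.6]))
m=max(finder.silhouettes("mat","top"),key=lambda d:d["p"])["region"].astype(np.uint8)
r=cv2.minAreaRect(cv2.findNonZero(m));print("mat",[atz("top",p,.004) for p in cv2.boxPoints(r)],atz("top",r[0],.004))
m=finder.silhouettes("mat","side")[0]["region"].astype(np.uint8)
mm=cv2.findNonZero(m)[:,0].astype(float);w=np.array([atz("side",p,.004)[:2] for p in mm]);r=cv2.minAreaRect(w.astype(np.float32));print("mat side",r)
# block deck via cream colour in top
hsv=cv2.cvtColor(a,cv2.COLOR_BGR2HSV)
print(hsv[180,240],hsv[222,300],hsv[228,300])
mk=((hsv[...,0]>18)&(hsv[...,0]<45)&(hsv[...,1]>30)&(hsv[...,2]>140)).astype(np.uint8)
mk[:150]=0;mk[250:]=0;mk[:,:215]=0;mk[:,345:]=0
pts=cv2.findNonZero(mk)[:,0].astype(float)
w=np.array([atz("top",p,.05)[:2] for p in pts]);r=cv2.minAreaRect(w.astype(np.float32));print("deck",r,cv2.boxPoints(r))
for n,l,z in(("bottle",[264.1,136.4],0),("beaker",[145.2,140.6],0),("pucka",[204,264.6],0),("puckb",[204.3,131.3],0),("teal",[308,292],.11),("green",[373,206],.11)): print(n,atz("top",l,z))
E
```

```text
knob tri [ 0.5774 -0.2542  0.1378] pivot [ 0.5732 -0.1396  0.0918] peg [ 0.5766 -0.1732  0.1119]
mat [array([0.6566, 0.3306, 0.004 ]), array([0.6563, 0.1197, 0.004 ]), array([0.4533, 0.1084, 0.004 ]), array([0.4535, 0.3118, 0.004 ])] [0.5531 0.2175 0.004 ]Traceback (most recent call last):
  File "<stdin>", line 13, in <module>
  File "h.py", line 12, in atz
    o,d=ray(n,px); return o+d*(z-o[2])/d[2]
        ~~~^^^^^^
  File "h.py", line 10, in ray
    c,f,T=cal(n); R=T[:3,:3]; d=R.T@np.array([(px[0]-c["cx"])/f,(px[1]-c["cy"])/f,1]); return -R.T@T[:3,3],d/np.linalg.norm(d)
          ~~~^^^
  File "h.py", line 4, in cal
    c=optics.get_calibration(n); f=210/np.tan(np.radians(c["fov_y"])/2)
ValueError: time passes only in moves, steps and waits
```

View pics/crop.png

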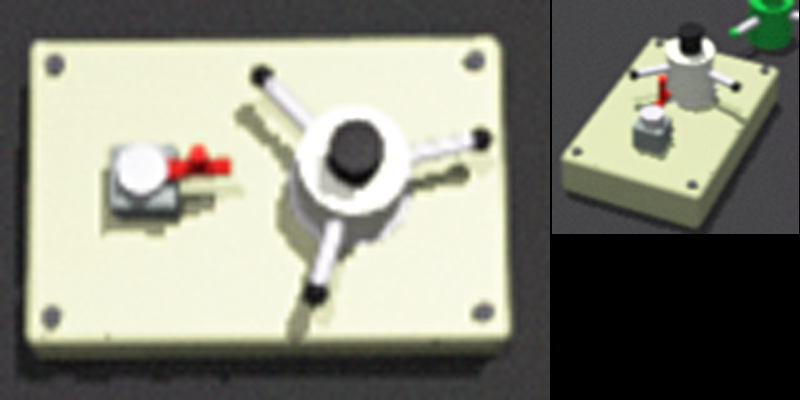

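The crop confirms an aluminium cap with a black knob and three black-ball bars, at (481,138), (262,75) and (315,293) in the crop. The red catch arm with its peg points at the cap between two bars.

```bash
sed -i 's/^def cal(n):/import functools\n@functools.lru_cache\ndef cal(n):/' h.py; python3 - <<'E'
from h import *
np.set_printoptions(precision=4,suppress=True)
a=cv2.imread("pics/top0.png");b=cv2.imread("pics/side0.png")
for n,im,box in(("top",a,(215,345,150,250)),("side",b,(215,315,165,260))):
    hsv=cv2.cvtColor(im,cv2.COLOR_BGR2HSV)
    mk=((hsv[...,0]>18)&(hsv[...,0]<45)&(hsv[...,1]>15)&(hsv[...,2]>195)).astype(np.uint8)
    z=np.zeros_like(mk);z[box[2]:box[3],box[0]:box[1]]=1;mk*=z
    k,lab,st,_=cv2.connectedComponentsWithStats(mk);i=1+np.argmax(st[1:,4])
    pts=np.argwhere(lab==i)[:,::-1]
    w=np.array([atz(n,p,.05)[:2] for p in pts]);r=cv2.minAreaRect(w.astype(np.float32));print(n,"deck",r[0],r[1],r[2])
    mk=((hsv[...,0]>100)&(hsv[...,0]<125)&(hsv[...,1]>100)&(hsv[...,2]>50)).astype(np.uint8)
    if n=="top": mk[:,200:]=0
    else: mk[:270]=0;mk[:,280:]=0
    k,lab,st,_=cv2.connectedComponentsWithStats(mk);i=1+np.argmax(st[1:,4])
    pts=np.argwhere(lab==i)[:,::-1]
    w=np.array([atz(n,p,.004)[:2] for p in pts]);r=cv2.minAreaRect(w.astype(np.float32));print(n,"mat",r[0],r[1],r[2])
    # red
    mk=(((hsv[...,0]<8)|(hsv[...,0]>172))&(hsv[...,1]>150)&(hsv[...,2]>100)).astype(np.uint8)*z
    pts=np.argwhere(mk)[:,::-1];print("red",n,pts.mean(0),pts.min(0),pts.max(0))
    # dark knob
    c=(296,190) if n=="top" else (274,180)
    mk=(hsv[...,2]<85).astype(np.uint8);z[:]=0;z[c[1]-12:c[1]+12,c[0]-12:c[0]+12]=1
    k,lab,st,ce=cv2.connectedComponentsWithStats(mk*z);i=1+np.argmax(st[1:,4]);print("knob",ce[i],st[i])
for n in("side","top"):print(n,[proj(n,p) for p in([.577,-.2542,.13],[.577,-.2542,.138],[.577,-.2542,.108])])
for n,l,z in(("bottle",[264.1,136.4],0),("beaker",[145.2,140.6],0),("pucka",[204,264.6],0),("puckb",[204.3,131.3],0),("teal",[308,292],.08),("green",[373,206],.08)): print(n,atz("top",l,z))
T=cal("top")[2];print(T[:3,:3])
for px in([321.5,187.6],[277.4,175],[288,218.6]):print("ball",atz("top",px,.088))
E
```

```text
top deck (0.582446813583374, -0.21019108593463898) (0.16470062732696533, 0.2552536725997925) 0.4827125370502472
top mat (0.5553499460220337, 0.21835827827453613) (0.20135986804962158, 0.200069859623909) 1.3039400577545166
red top [264.1905 192.619 ] [259 189] [270 195]
knob [295.5098 190.3725] [291 185  10  12 102]
side deck (0.5809056758880615, -0.17023323476314545) (0.16432072222232819, 0.18144507706165314) 0.466614305973053
side mat (0.5537043809890747, 0.22146925330162048) (0.20217160880565643, 0.2024661898612976) 1.2721976041793823
red side [262.1786 199.5   ] [260 194] [264 204]
knob [273.9583 174.8006] [262 168  24  18 336]
side [array([274.3806, 178.3142]), array([274.4361, 176.1334]), array([274.2297, 184.2424])]
top [array([295.4785, 191.5732]), array([295.6147, 190.7602]), array([295.1141, 193.7482])]
bottle [ 0.7773 -0.1703  0.    ]
beaker [0.7649 0.1758 0.    ]
pucka [ 0.4053 -0.008   0.    ]
puckb [0.7934 0.0047 0.    ]
teal [ 0.33   -0.2852  0.08  ]
green [ 0.5508 -0.4589  0.08  ]
[[-0.001  -1.     -0.0014]
 [-0.9781  0.0013 -0.2082]
 [ 0.2082  0.0011 -0.9781]]
ball [ 0.5987 -0.3244  0.088 ]
ball [ 0.6332 -0.2088  0.088 ]
ball [ 0.516 -0.236  0.088]
```

Emit:
servo_tool(
  increments=[
    [3.05, -1.31, 0, 0, 0, 0, 1],
    [3.05, -1.31, 0, 0, 0, 0, 1],
    [3.05, -1.31, 0, 0, 0, 0, 1],
    [3.05, -1.31, 0, 0, 0, 0, 1],
    [3.05, -1.31, 0, 0, 0, 0, 1],
  ],
)

```text
clock: 1.8
position: [0.32, -0.4245, 0.2394]
ee_rot: [0.0, 0.985, 0.175, 0.0]
contact_force: [0.3, -0.1, 0.1]
width: 0.012
gripper_force: 0.0
```

Emit:
servo_tool(
  increments=[
    [3.05, -1.31, 0, 0, 0, 0, 1],
    [3.05, -1.31, 0, 0, 0, 0, 1],
    [3.05, -1.31, 0, 0, 0, 0, 1],
    [3.05, -1.31, 0, 0, 0, 0, 1],
    [3.05, -1.31, 0, 0, 0, 0, 1],
  ],
)

```text
clock: 2.3
position: [0.4405, -0.3103, 0.2395]
ee_rot: [0.0, 0.984, 0.175, 0.0]
contact_force: [0.2, -0.5, -0.3]
width: -0.0
gripper_force: 0.0
```

Emit:
servo_tool(
  increments=[
    [3.05, -1.31, 0, 0, 0, 0, 1],
    [3.05, -1.31, 0, 0, 0, 0, 1],
    [3.05, -1.31, 0, 0, 0, 0, 1],
    [3.05, -1.31, 0, 0, 0, 0, 1],
    [3.05, -1.31, 0, 0, 0, 0, 1],
  ],
)

```text
clock: 2.8
position: [0.561, -0.1961, 0.2394]
ee_rot: [0.0, 0.984, 0.176, 0.0]
contact_force: [0.1, -0.9, -0.1]
width: -0.0002
gripper_force: 0.0
```

Emit:
servo_tool(
  increments=[
    [0, 0, 0, 0, 0, -5, 1],
    [0, 0, 0, 0, 0, -5, 1],
    [0, 0, 0, 0, 0, -5, 1],
    [0, 0, 0, 0, 0, -5, 1],
    [0, 0, 0, 0, 0, -5, 1],
  ],
)

```text
clock: 3.3
position: [0.5602, -0.197, 0.2392]
ee_rot: [0.0, 0.922, 0.386, -0.0]
contact_force: [0.9, 0.5, 0.1]
width: -0.0
gripper_force: 0.0
```

Emit:
servo_tool(
  increments=[
    [0, 0, 3, 0, 0, 0, 1],
    [0, 0, 3, 0, 0, 0, 1],
    [0, 0, 3, 0, 0, 0, 1],
    [0, 0, 2.5, 0, 0, 0, 1],
    [0, 0, 1.4, 0, 0, 0, 1],
  ],
)

```text
clock: 3.8
position: [0.5588, -0.1966, 0.1079]
ee_rot: [-0.001, 0.923, 0.384, -0.001]
contact_force: [-0.5, -0.3, -0.5]
width: -0.0
gripper_force: 0.0
```

Emit:
servo_tool(
  increments=[
    [0.5, 0, 0, 0, 0, 0, 1],
    [0.5, 0, 0, 0, 0, 0, 1],
    [0.5, 0, 0, 0, 0, 0, 1],
    [0.31, 0.24, 0, 0, 0, 0, 1],
    [0.31, 0.24, 0, 0, 0, 0, 1],
  ],
)

```text
clock: 4.3
position: [0.579, -0.1857, 0.1114]
ee_rot: [0.001, 0.923, 0.385, 0.0]
contact_force: [-1.5, -1.3, 1.6]
width: 0.0002
gripper_force: 0.8
```

Emit:
servo_tool(
  increments=[
    [0.36, 0.15, 0, 0, 0, 0, 1],
    [0.36, 0.15, 0, 0, 0, 0, 1],
    [0.39, 0.05, 0, 0, 0, 0, 1],
    [0.39, 0.05, 0, 0, 0, 0, 1],
    [0.39, -0.05, 0, 0, 0, 0, 1],
  ],
)

```text
clock: 4.8
position: [0.5945, -0.1743, 0.1101]
ee_rot: [-0.0, 0.923, 0.384, -0.0]
contact_force: [-0.1, -1.7, 0.4]
width: -0.0003
gripper_force: 0.8
```

Emit:
servo_tool(
  increments=[
    [0.39, -0.05, 0, 0, 0, 0, 1],
    [0.36, -0.15, 0, 0, 0, 0, 1],
    [0.36, -0.15, 0, 0, 0, 0, 1],
    [0.2, -0.12, 0, 0, 0, 0, 1],
    [0.15, -0.11, 0, 0, 0, 0, 1],
  ],
)

```text
clock: 5.3
position: [0.6004, -0.1596, 0.1102]
ee_rot: [-0.0, 0.923, 0.385, -0.0]
contact_force: [-0.8, -1.7, 0.2]
width: 0.0
gripper_force: 0.6
```

```bash
python3 - <<'E'
from h import *
o=[]
for n,b in(("top",(225,335,150,250)),("side",(220,320,150,260))):
    im=optics.get_image(n)[:,:,::-1]; o.append(cv2.resize(im[b[2]:b[3],b[0]:b[1]],(400,440)))
cv2.imwrite("pics/c1.png",np.hstack(o)); print(manip.get_state()["contact_force"])
E
```

```text
[-0.66726058 -0.08145977 -1.0885504 ]
```

View pics/c1.png

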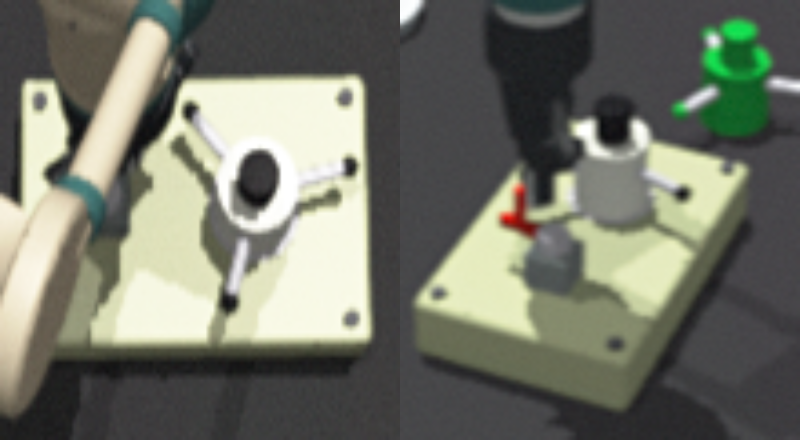

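The catch has swung aside: its peg now points to +x (side crop (517,205)). I'm backing off and moving over the knob.

Emit:
servo_tool(
  increments=[
    [-0.8, 0, 0, 0, 0, 0, 1],
    [-0.7, 0, 0, 0, 0, 0, 1],
    [0, 0, -3, 0, 0, 0, 1],
    [0, 0, -3.5, 0, 0, 0, -1],
    [0, 0, -3.5, 0, 0, 0, -1],
  ],
)

```text
clock: 5.9
position: [0.5889, -0.1711, 0.2111]
ee_rot: [-0.001, 0.923, 0.384, -0.0]
contact_force: [0.3, -0.0, -0.3]
width: 0.028
gripper_force: 0.0
```

Emit:
servo_tool(
  increments=[
    [-2.2, 1.8, 0, 0, 0, 0, -1],
    [-2.2, 1.8, 0, 0, 0, 0, -1],
    [-2.2, 1.88, 0, 0, 0, 0, -1],
    [0, 0, 0, 0, 0, 0, -1],
    [0, 0, 0, 0, 0, 0, -1],
  ],
)

```text
clock: 6.4
position: [0.5815, -0.2567, 0.2101]
ee_rot: [-0.001, 0.924, 0.384, 0.0]
contact_force: [0.5, -0.1, -0.4]
width: 0.0857
gripper_force: 0.0
```

```bash
python3 - <<'E'
from h import *
s=manip.get_state();print(s["qpos"],s["position"],s["contact_force"],s["width"])
o=[]
for n,b in(("top",(235,335,140,250)),("side",(220,320,130,240))):
    im=optics.get_image(n)[:,:,::-1]; o.append(cv2.resize(im[b[2]:b[3],b[0]:b[1]],(400,440)))
cv2.imwrite("pics/c2.png",np.hstack(o))
E
```

```text
[-5.25472926e-01  3.83571846e-01  1.41553428e+00  7.63089804e-04
  1.34335509e+00  2.57966480e-01] [ 0.58154926 -0.25668288  0.21010151] [ 0.48712661 -0.10208436 -0.42375618] 0.08567739177073425
```

View pics/c2.png

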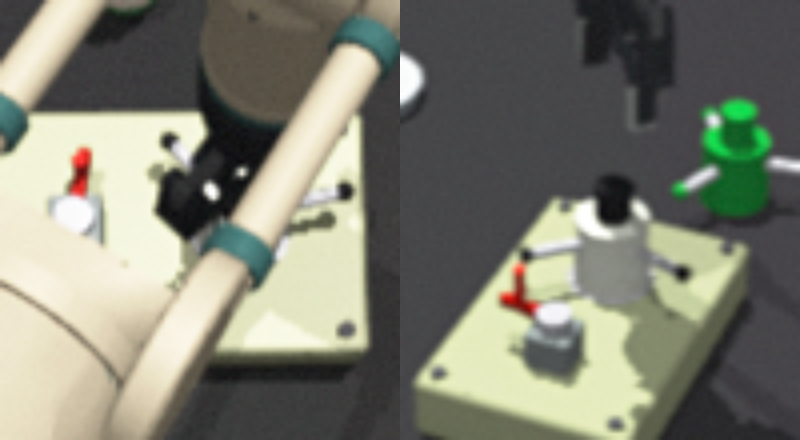

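The catch stands open towards +x ((80,175) in the top crop) and the open fingers are over the knob. Descending to grip it.

Emit:
servo_tool(
  increments=[
    [0, 0, 2.5, 0, 0, 0, -1],
    [0, 0, 2.5, 0, 0, 0, -1],
    [0, 0, 2, 0, 0, 0, -1],
    [0, 0, 1.4, 0, 0, 0, -1],
    [0, 0, 0.5, 0, 0, 0, -1],
  ],
)

```text
clock: 7.0
position: [0.5816, -0.2549, 0.1198]
ee_rot: [-0.001, 0.923, 0.385, -0.001]
contact_force: [-1.2, 0.8, 0.1]
width: 0.0856
gripper_force: 0.0
```

Emit:
servo_tool(
  increments=[
    [0, 0, 0, 0, 0, 0, 1],
    [0, 0, 0, 0, 0, 0, 1],
    [0, 0, 0, 0, 0, 0, 1],
    [0, 0, 0, 0, 0, 0, 1],
    [0, 0, 0, 0, 0, 0, 1],
  ],
  squeeze=80,
)

```text
clock: 7.5
position: [0.5809, -0.2547, 0.1227]
ee_rot: [-0.002, 0.923, 0.384, -0.001]
contact_force: [-4.2, 4.0, 7.6]
width: 0.0276
gripper_force: 78.3
```

Emit:
servo_tool(
  increments=[
    [0, 0, 0, 0, 0, -2, 1],
    [0, 0, -0.01, 0, 0, -4, 1],
    [0, 0, -0.01, 0, 0, -6, 1],
    [0, 0, -0.016, 0, 0, -8, 1],
    [0, 0, -0.016, 0, 0, -8, 1],
  ],
)

```text
clock: 8.0
position: [0.5818, -0.2552, 0.1226]
ee_rot: [-0.001, 0.801, 0.598, 0.0]
contact_force: [-0.0, 2.6, 1.5]
width: 0.0279
gripper_force: 78.6
```

Emit:
servo_tool(
  increments=[
    [0, 0, -0.017, 0, 0, -8.5, 1],
    [0, 0, -0.017, 0, 0, -8.5, 1],
    [0, 0, -0.017, 0, 0, -8.5, 1],
    [0, 0, -0.016, 0, 0, -8.5, 1],
    [0, 0, -0.016, 0, 0, -8.5, 1],
  ],
)

```text
clock: 8.5
position: [0.5831, -0.255, 0.123]
ee_rot: [0.0, 0.53, 0.848, 0.001]
contact_force: [1.8, 3.1, -1.8]
width: 0.0273
gripper_force: 78.8
```

Emit:
servo_tool(
  increments=[
    [0, 0, -0.017, 0, 0, -8.5, 1],
    [0, 0, -0.017, 0, 0, -8.5, 1],
    [0, 0, -0.017, 0, 0, -8.5, 1],
    [0, 0, -0.016, 0, 0, -8.5, 1],
    [0, 0, -0.016, 0, 0, -8.5, 1],
  ],
)

```text
clock: 9.0
position: [0.5838, -0.2536, 0.1238]
ee_rot: [0.001, 0.187, 0.982, 0.003]
contact_force: [2.9, 6.1, -1.4]
width: 0.0281
gripper_force: 78.8
```

Emit:
servo_tool(
  increments=[
    [0, 0, -0.017, 0, 0, -8.5, 1],
    [0, 0, -0.017, 0, 0, -8.5, 1],
    [0, 0, -0.017, 0, 0, -8.5, 1],
    [0, 0, -0.016, 0, 0, -8.5, 1],
    [0, 0, -0.016, 0, 0, -8.5, 1],
  ],
)

```text
clock: 9.5
position: [0.5833, -0.2523, 0.1246]
ee_rot: [0.002, -0.182, 0.983, 0.003]
contact_force: [3.1, 8.8, -0.4]
width: 0.0275
gripper_force: 79.0
```

```bash
python3 - <<'E'
from h import *
s=manip.get_state();print(s["qpos"],s["position"],s["contact_force"],s["moment"],s["width"])
for n in("side","top"):
    optics.get_image(n)
    print(n,[(np.round(d["at"],1).tolist(),round(d["p"],2)) for d in finder.tip_of("cap_ball",n)[:6]])
    for p in ([.582,-.255,.09],): 
        for a in(43,163,-77): print(a,[proj(n,np.array(p)+[.069*np.cos(np.radians(a+t)),.069*np.sin(np.radians(a+t)),0]).round() for t in(0,155.5)])
E
```

```text
[-0.52184942  0.44412135  1.53964833  0.00817684  1.15957476 -2.46178169] [ 0.58328479 -0.25226277  0.12459822] [ 3.11233225  8.77865248 -0.44845599] [ 1.75520683 -0.42900434 -0.1255259 ] 0.02754067677906688
side [([295.4, 193.9], 0.72), ([339.8, 201.7], 0.63), ([333.2, 149.0], 0.52)]
43 [array([251., 193.]), array([295., 190.])]
163 [array([290., 198.]), array([263., 177.])]
-77 [array([277., 176.]), array([260., 200.])]
top [([435.6, 228.5], 0.79), ([414.2, 320.7], 0.62), ([389.5, 189.9], 0.6), ([321.3, 273.4], 0.56), ([308.8, 215.5], 0.43)]
43 [array([277., 175.]), array([304., 218.])]
163 [array([288., 218.]), array([312., 175.])]
-77 [array([321., 188.]), array([269., 189.])]
```

Emit:
servo_tool(
  increments=[
    [0, 0, 0, 0, 0, 0, -1],
    [0, 0, 0, 0, 0, 0, -1],
    [0, 0, 0, 0, 0, 8.5, -1],
    [0, 0, 0, 0, 0, 8.5, -1],
    [0, 0, 0, 0, 0, 8.5, -1],
  ],
)

```text
clock: 10.2
position: [0.5824, -0.2571, 0.1248]
ee_rot: [0.0, 0.045, 0.999, -0.001]
contact_force: [-0.2, 0.1, 0.0]
width: 0.0852
gripper_force: 0.0
```

Emit:
servo_tool(
  increments=[
    [0, 0, 0, 0, 0, 8.5, -1],
    [0, 0, 0, 0, 0, 8.5, -1],
    [0, 0, 0, 0, 0, 8.5, -1],
    [0, 0, 0, 0, 0, 8.5, -1],
    [0, 0, 0, 0, 0, 8.5, -1],
  ],
)

```text
clock: 10.7
position: [0.5823, -0.2571, 0.1247]
ee_rot: [0.001, 0.404, 0.915, -0.0]
contact_force: [0.6, -0.2, -0.4]
width: 0.0854
gripper_force: 0.0
```

Emit:
servo_tool(
  increments=[
    [0, 0, 0, 0, 0, 8.5, -1],
    [0, 0, 0, 0, 0, 8.5, -1],
    [0, 0, 0, 0, 0, 8.5, -1],
    [0, 0, 0, 0, 0, 8.5, -1],
    [0, 0, 0, 0, 0, 8.5, -1],
  ],
)

```text
clock: 11.2
position: [0.5823, -0.2571, 0.1247]
ee_rot: [0.001, 0.708, 0.706, -0.0]
contact_force: [0.7, 0.3, 0.4]
width: 0.0853
gripper_force: 0.0
```

Emit:
servo_tool(
  increments=[
    [0, 0, 0, 0, 0, 8.5, -1],
    [0, 0, 0, 0, 0, 8.5, -1],
    [0, 0, 0, 0, 0, 8.5, -1],
    [0, 0, 0, 0, 0, 8.5, -1],
    [0, 0, 0, 0, 0, 8.5, -1],
  ],
)

```text
clock: 11.7
position: [0.5823, -0.2571, 0.1247]
ee_rot: [0.001, 0.916, 0.401, 0.0]
contact_force: [-0.5, 0.1, -0.1]
width: 0.0855
gripper_force: 0.0
```

Emit:
servo_tool(
  increments=[
    [0, 0, 0, 0, 0, 8.5, -1],
    [0, 0, 0, 0, 0, 8.5, -1],
    [0, 0, 0, 0, 0, 8.5, -1],
    [0, 0, 0, 0, 0, 8.5, -1],
    [0, 0, 0, 0, 0, 8.5, -1],
  ],
)

```text
clock: 12.2
position: [0.5823, -0.2571, 0.1247]
ee_rot: [0.001, 0.999, 0.042, 0.0]
contact_force: [0.4, 0.1, 0.7]
width: 0.0852
gripper_force: 0.0
```

Emit:
servo_tool(
  increments=[
    [0, 0, 0, 0, 0, 8.5, -1],
    [0, 0, 0, 0, 0, 8.5, -1],
    [0, 0, 0, 0, 0, 8.5, -1],
    [0, 0, 0, 0, 0, 8.5, -1],
    [0, 0, 0, 0, 0, 8.5, -1],
  ],
)

```text
clock: 12.7
position: [0.5823, -0.2571, 0.1248]
ee_rot: [0.001, 0.946, -0.323, 0.001]
contact_force: [-0.2, -0.4, -0.1]
width: 0.0854
gripper_force: 0.0
```

Emit:
servo_tool(
  increments=[
    [0, 0, 0, 0, 0, 8.5, -1],
    [0, 0, 0, 0, 0, 8.5, -1],
    [0, 0, 0, 0, 0, 8.5, -1],
    [0, 0, 0, 0, 0, 8.5, -1],
    [0, 0, 0, 0, 0, 8.5, -1],
  ],
)

```text
clock: 13.2
position: [0.5823, -0.2571, 0.1247]
ee_rot: [0.0, 0.765, -0.644, 0.001]
contact_force: [0.6, -0.7, -0.7]
width: 0.0854
gripper_force: 0.0
```

```bash
python3 - <<'E'
from h import *
s=manip.get_state();print(s["qpos"],s["position"],s["contact_force"],s["moment"],s["width"])
o=[]
for n,b in(("top",(235,335,140,250)),("side",(220,320,130,240))):
    im=optics.get_image(n)[:,:,::-1]; o.append(cv2.resize(im[b[2]:b[3],b[0]:b[1]],(400,440)))
cv2.imwrite("pics/c3.png",np.hstack(o))
E
```

```text
[-5.24507636e-01  4.44431028e-01  1.53870135e+00 -9.58387273e-04
  1.15723146e+00  2.44570279e+00] [ 0.58230946 -0.25708567  0.12473466] [ 0.60510885 -0.72795108 -0.71687717] [-0.00743046 -0.01384119 -0.03916183] 0.0853810361490056
```

View pics/c3.png

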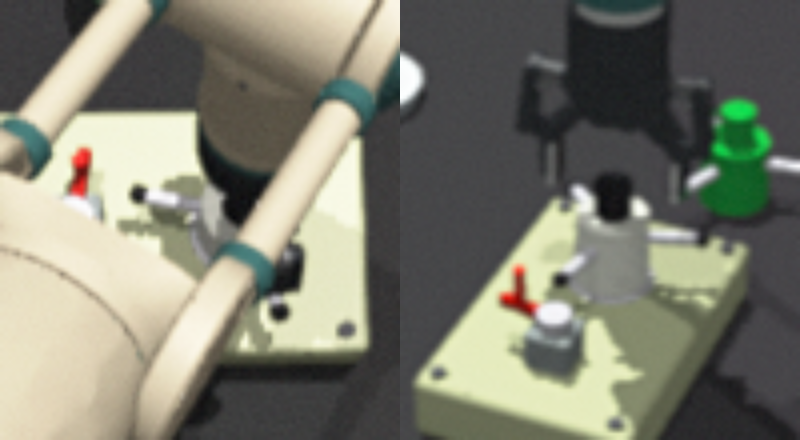

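The cap turned as planned: its ball is now at top crop (138,193), about 155° on. Re-centring and gripping for the second stretch.

Emit:
servo_tool(
  increments=[
    [-0.26, -0.05, 0, 0, 0, 0, -1],
    [0, 0, 0, 0, 0, 0, 1],
    [0, 0, 0, 0, 0, 0, 1],
    [0, 0, 0, 0, 0, 0, 1],
    [0, 0, 0, 0, 0, 0, 1],
  ],
)

```text
clock: 13.8
position: [0.5822, -0.2536, 0.1244]
ee_rot: [0.0, 0.767, -0.641, 0.0]
contact_force: [-1.2, -0.2, 12.4]
width: 0.0284
gripper_force: 53.3
```

Emit:
servo_tool(
  increments=[
    [0, 0, 0, 0, 0, 0, 1],
    [0, 0, 0, 0, 0, -3, 1],
    [0, 0, -0.01, 0, 0, -6, 1],
    [0, 0, -0.016, 0, 0, -8.5, 1],
    [0, 0, -0.016, 0, 0, -8.5, 1],
  ],
)

```text
clock: 14.3
position: [0.5826, -0.2535, 0.1251]
ee_rot: [-0.0, 0.893, -0.45, 0.0]
contact_force: [0.2, 0.5, 1.0]
width: 0.0279
gripper_force: 78.7
```

Emit:
servo_tool(
  increments=[
    [0, 0, -0.017, 0, 0, -8.5, 1],
    [0, 0, -0.017, 0, 0, -8.5, 1],
    [0, 0, -0.017, 0, 0, -8.5, 1],
    [0, 0, -0.016, 0, 0, -8.5, 1],
    [0, 0, -0.016, 0, 0, -8.5, 1],
  ],
)

```text
clock: 14.8
position: [0.5828, -0.2529, 0.1259]
ee_rot: [-0.001, 0.995, -0.095, 0.001]
contact_force: [0.6, 2.4, 2.1]
width: 0.0275
gripper_force: 78.7
```

Emit:
servo_tool(
  increments=[
    [0, 0, -0.017, 0, 0, -8.5, 1],
    [0, 0, -0.017, 0, 0, -8.5, 1],
    [0, 0, -0.017, 0, 0, -8.5, 1],
    [0, 0, -0.016, 0, 0, -8.5, 1],
    [0, 0, -0.016, 0, 0, -8.5, 1],
  ],
)

```text
clock: 15.3
position: [0.5826, -0.2525, 0.1268]
ee_rot: [-0.001, 0.962, 0.272, 0.001]
contact_force: [0.2, 2.3, 2.6]
width: 0.0278
gripper_force: 78.7
```

Emit:
servo_tool(
  increments=[
    [0, 0, -0.017, 0, 0, -8.5, 1],
    [0, 0, -0.017, 0, 0, -8.5, 1],
    [0, 0, -0.017, 0, 0, -8.5, 1],
    [0, 0, -0.016, 0, 0, -8.5, 1],
    [0, 0, -0.016, 0, 0, -8.5, 1],
  ],
)

```text
clock: 15.8
position: [0.5822, -0.2523, 0.1276]
ee_rot: [-0.001, 0.798, 0.602, 0.001]
contact_force: [-0.7, 2.9, 2.7]
width: 0.0281
gripper_force: 78.7
```

Emit:
servo_tool(
  increments=[
    [0, 0, -0.017, 0, 0, -8.5, 1],
    [0, 0, -0.017, 0, 0, -8.5, 1],
    [0, 0, -0.017, 0, 0, -8.5, 1],
    [0, 0, -0.016, 0, 0, -8.5, 1],
    [0, 0, -0.016, 0, 0, -8.5, 1],
  ],
)

```text
clock: 16.3
position: [0.5819, -0.2523, 0.1284]
ee_rot: [-0.001, 0.526, 0.851, 0.001]
contact_force: [-0.6, 2.3, 2.3]
width: 0.0273
gripper_force: 78.8
```

Emit:
servo_tool(
  increments=[
    [0, 0, -0.017, 0, 0, -8.5, 1],
    [0, 0, -0.017, 0, 0, -8.5, 1],
    [0, 0, -0.017, 0, 0, -8.5, 1],
    [0, 0, -0.016, 0, 0, -8.5, 1],
    [0, 0, -0.016, 0, 0, -8.5, 1],
  ],
)

```text
clock: 16.8
position: [0.5817, -0.2525, 0.1292]
ee_rot: [-0.001, 0.182, 0.983, 0.001]
contact_force: [-0.4, 2.9, 2.7]
width: 0.0278
gripper_force: 78.8
```

Emit:
servo_tool(
  increments=[
    [0, 0, -0.017, 0, 0, -8.5, 1],
    [0, 0, -0.017, 0, 0, -8.5, 1],
    [0, 0, -0.017, 0, 0, -8.5, 1],
    [0, 0, -0.016, 0, 0, -8.5, 1],
    [0, 0, -0.016, 0, 0, -8.5, 1],
  ],
)

```text
clock: 17.3
position: [0.5818, -0.2528, 0.13]
ee_rot: [-0.0, -0.187, 0.982, 0.001]
contact_force: [-2.1, 1.5, 3.0]
width: 0.0277
gripper_force: 78.8
```

Emit:
servo_tool(
  increments=[
    [0, 0, 0, 0, 0, 0, -1],
    [0, 0, 0, 0, 0, 0, -1],
    [0, 0, 0, 0, 0, 8.5, -1],
    [0, 0, 0, 0, 0, 8.5, -1],
    [0, 0, 0, 0, 0, 8.5, -1],
  ],
)

```text
clock: 17.8
position: [0.5824, -0.2537, 0.1296]
ee_rot: [0.0, 0.042, 0.999, -0.0]
contact_force: [0.3, 0.9, 0.4]
width: 0.0853
gripper_force: 0.0
```

Emit:
servo_tool(
  increments=[
    [0, 0, 0, 0, 0, 8.5, -1],
    [0, 0, 0, 0, 0, 8.5, -1],
    [0, 0, 0, 0, 0, 8.5, -1],
    [0, 0, 0, 0, 0, 8.5, -1],
    [0, 0, 0, 0, 0, 8.5, -1],
  ],
)

```text
clock: 18.3
position: [0.5825, -0.2537, 0.1296]
ee_rot: [0.0, 0.401, 0.916, -0.0]
contact_force: [-0.4, -0.1, 0.5]
width: 0.0848
gripper_force: 0.0
```

Emit:
servo_tool(
  increments=[
    [0, 0, 0, 0, 0, 8.5, -1],
    [0, 0, 0, 0, 0, 8.5, -1],
    [0, 0, 0, 0, 0, 8.5, -1],
    [0, 0, 0, 0, 0, 8.5, -1],
    [0, 0, 0, 0, 0, 8.5, -1],
  ],
)

```text
clock: 18.8
position: [0.5824, -0.2537, 0.1296]
ee_rot: [0.0, 0.706, 0.708, -0.0]
contact_force: [0.0, 0.1, 0.4]
width: 0.0851
gripper_force: 0.0
```

Emit:
servo_tool(
  increments=[
    [0, 0, 0, 0, 0, 8.5, -1],
    [0, 0, 0, 0, 0, 8.5, -1],
    [0, 0, 0, 0, 0, 8.5, -1],
    [0, 0, 0, 0, 0, 8.5, -1],
    [0, 0, 0, 0, 0, 8.5, -1],
  ],
)

```text
clock: 19.3
position: [0.5824, -0.2537, 0.1296]
ee_rot: [0.0, 0.915, 0.404, 0.0]
contact_force: [0.7, 0.0, -0.2]
width: 0.0857
gripper_force: 0.0
```

Emit:
servo_tool(
  increments=[
    [0, 0, 0, 0, 0, 8.5, -1],
    [0, 0, 0, 0, 0, 8.5, -1],
    [0, 0, 0, 0, 0, 8.5, -1],
    [0, 0, 0, 0, 0, 8.5, -1],
    [0, 0, 0, 0, 0, 8.5, -1],
  ],
)

```text
clock: 19.8
position: [0.5824, -0.2537, 0.1296]
ee_rot: [0.0, 0.999, 0.046, 0.0]
contact_force: [0.6, -0.2, -0.5]
width: 0.0853
gripper_force: 0.0
```

Emit:
servo_tool(
  increments=[
    [0, 0, 0, 0, 0, 8.5, -1],
    [0, 0, 0, 0, 0, 8.5, -1],
    [0, 0, 0, 0, 0, 8.5, -1],
    [0, 0, 0, 0, 0, 8.5, -1],
    [0, 0, 0, 0, 0, 8.5, -1],
  ],
)

```text
clock: 20.3
position: [0.5824, -0.2537, 0.1296]
ee_rot: [0.0, 0.948, -0.32, 0.0]
contact_force: [-0.4, -0.1, 0.3]
width: 0.0856
gripper_force: 0.0
```

Emit:
servo_tool(
  increments=[
    [0, 0, 0, 0, 0, 8.5, -1],
    [0, 0, 0, 0, 0, 8.5, -1],
    [0, 0, 0, 0, 0, 8.5, -1],
    [0, 0, 0, 0, 0, 8.5, -1],
    [0, 0, 0, 0, 0, 8.5, -1],
  ],
)

```text
clock: 20.8
position: [0.5824, -0.2537, 0.1296]
ee_rot: [0.0, 0.767, -0.641, 0.0]
contact_force: [-0.1, -0.5, -0.1]
width: 0.0855
gripper_force: 0.0
```

Emit:
servo_tool(
  increments=[
    [-0.1, 0, 0, 0, 0, 6, -1],
    [0, 0, 0, 0, 0, 0, 1],
    [0, 0, 0, 0, 0, 0, 1],
    [0, 0, 0, 0, 0, 0, 1],
    [0, 0, 0, 0, 0, 0, 1],
  ],
)

```text
clock: 21.3
position: [0.5822, -0.2526, 0.1298]
ee_rot: [0.0, 0.736, -0.677, 0.0]
contact_force: [-1.1, 0.3, 10.2]
width: 0.0288
gripper_force: 53.3
```

Emit:
servo_tool(
  increments=[
    [0, 0, 0, 0, 0, 0, 1],
    [0, 0, 0, 0, 0, -3, 1],
    [0, 0, -0.01, 0, 0, -6, 1],
    [0, 0, -0.016, 0, 0, -8.5, 1],
    [0, 0, -0.016, 0, 0, -8.5, 1],
  ],
)

```text
clock: 21.8
position: [0.5821, -0.2526, 0.1305]
ee_rot: [0.0, 0.871, -0.492, 0.0]
contact_force: [-0.0, 1.0, 1.5]
width: 0.0277
gripper_force: 78.8
```

Emit:
servo_tool(
  increments=[
    [0, 0, -0.017, 0, 0, -8.5, 1],
    [0, 0, -0.017, 0, 0, -8.5, 1],
    [0, 0, -0.017, 0, 0, -8.5, 1],
    [0, 0, -0.016, 0, 0, -8.5, 1],
    [0, 0, -0.016, 0, 0, -8.5, 1],
  ],
)

```text
clock: 22.3
position: [0.5823, -0.2526, 0.1314]
ee_rot: [0.0, 0.99, -0.143, 0.0]
contact_force: [-0.2, -0.2, 1.1]
width: 0.0274
gripper_force: 78.8
```

Emit:
servo_tool(
  increments=[
    [0, 0, -0.017, 0, 0, -8.5, 1],
    [0, 0, -0.017, 0, 0, -8.5, 1],
    [0, 0, -0.017, 0, 0, -8.5, 1],
    [0, 0, -0.016, 0, 0, -8.5, 1],
    [0, 0, -0.016, 0, 0, -8.5, 1],
  ],
)

```text
clock: 22.8
position: [0.5823, -0.2524, 0.1321]
ee_rot: [0.0, 0.974, 0.225, 0.0]
contact_force: [-0.5, 0.6, 2.4]
width: 0.0275
gripper_force: 78.8
```

Emit:
servo_tool(
  increments=[
    [0, 0, -0.017, 0, 0, -8.5, 1],
    [0, 0, -0.017, 0, 0, -8.5, 1],
    [0, 0, -0.017, 0, 0, -8.5, 1],
    [0, 0, -0.016, 0, 0, -8.5, 1],
    [0, 0, -0.016, 0, 0, -8.5, 1],
  ],
)

```text
clock: 23.3
position: [0.5823, -0.2524, 0.133]
ee_rot: [0.0, 0.826, 0.563, 0.0]
contact_force: [0.0, 0.3, 0.4]
width: 0.0278
gripper_force: 78.8
```

Emit:
servo_tool(
  increments=[
    [0, 0, -0.017, 0, 0, -8.5, 1],
    [0, 0, -0.017, 0, 0, -8.5, 1],
    [0, 0, -0.017, 0, 0, -8.5, 1],
    [0, 0, -0.016, 0, 0, -8.5, 1],
    [0, 0, -0.016, 0, 0, -8.5, 1],
  ],
)

```text
clock: 23.8
position: [0.5822, -0.2524, 0.1338]
ee_rot: [0.0, 0.566, 0.824, 0.0]
contact_force: [0.1, 1.4, 1.5]
width: 0.0274
gripper_force: 78.8
```

Emit:
servo_tool(
  increments=[
    [0, 0, -0.017, 0, 0, -8.5, 1],
    [0, 0, -0.017, 0, 0, -8.5, 1],
    [0, 0, -0.017, 0, 0, -8.5, 1],
    [0, 0, -0.016, 0, 0, -8.5, 1],
    [0, 0, -0.016, 0, 0, -8.5, 1],
  ],
)

```text
clock: 24.3
position: [0.5822, -0.2523, 0.1346]
ee_rot: [0.0, 0.229, 0.973, 0.0]
contact_force: [-0.9, 0.5, 1.3]
width: 0.0277
gripper_force: 78.8
```

Emit:
servo_tool(
  increments=[
    [0, 0, -0.017, 0, 0, -8.5, 1],
    [0, 0, -0.017, 0, 0, -8.5, 1],
    [0, 0, -0.017, 0, 0, -8.5, 1],
    [0, 0, -0.016, 0, 0, -8.5, 1],
    [0, 0, -0.016, 0, 0, -8.5, 1],
  ],
)

```text
clock: 24.8
position: [0.5821, -0.2521, 0.1354]
ee_rot: [0.0, -0.14, 0.99, 0.0]
contact_force: [-1.2, 0.4, 1.1]
width: 0.0276
gripper_force: 78.8
```

Emit:
servo_tool(
  increments=[
    [0, 0, -0.015, 0, 0, -7, 1],
    [0, 0, -0.015, 0, 0, -7, 1],
    [0, 0, 0, 0, 0, 0, 1],
    [0, 0, -0.05, 0, 0, 0, 1],
    [0, 0, -0.05, 0, 0, 0, 1],
  ],
)

```text
clock: 25.3
position: [0.582, -0.2525, 0.136]
ee_rot: [-0.0, -0.256, 0.967, 0.0]
contact_force: [0.4, 0.3, -3.5]
width: 0.0279
gripper_force: 78.9
```

Emit:
servo_tool(
  increments=[
    [0, 0, -0.05, 0, 0, 0, 1],
    [0, 0, -0.05, 0, 0, 0, 1],
    [0, 0, 0, 0, 0, 0, 1],
    [0, 0, 0, 0, 0, 0, 1],
    [0, 0, 0, 0, 0, 0, 1],
  ],
)

```text
clock: 25.8
position: [0.582, -0.2525, 0.1372]
ee_rot: [-0.0, -0.256, 0.967, 0.0]
contact_force: [0.7, -0.1, -3.2]
width: 0.0276
gripper_force: 78.9
```

The force reads just the cap's weight (3.4 N), so the thread has let go. Lifting and carrying.

Emit:
servo_tool(
  increments=[
    [0, 0, -0.8, 0, 0, 0, 1],
    [0, 0, -1.6, 0, 0, 0, 1],
    [0, 0, -1.6, 0, 0, 0, 1],
    [0, 0, -1.6, 0, 0, 0, 1],
    [0, 0, -1.6, 0, 0, 0, 1],
  ],
)

```text
clock: 26.3
position: [0.5821, -0.2526, 0.2107]
ee_rot: [0.0, -0.256, 0.967, -0.0]
contact_force: [-0.3, -0.3, -3.8]
width: 0.0278
gripper_force: 79.1
```

Emit:
servo_tool(
  increments=[
    [0, 0, -0.8, 0, 0, 0, 1],
    [0, 0, 0, 0, 0, 0, 1],
    [-0.58, 1.18, 0, 0, 0, 0, 1],
    [-0.58, 1.18, 0, 0, 0, 0, 1],
    [-1.17, 2.36, 0, 0, 0, 0, 1],
  ],
)

```text
clock: 26.8
position: [0.5784, -0.1995, 0.2162]
ee_rot: [-0.001, -0.256, 0.967, 0.0]
contact_force: [0.5, 1.1, -3.2]
width: 0.0278
gripper_force: 79.2
```

Emit:
servo_tool(
  increments=[
    [-1.17, 2.36, 0, 0, 0, 0, 1],
    [-1.17, 2.36, 0, 0, 0, 0, 1],
    [-1.17, 2.36, 0, 0, 0, 0, 1],
    [-1.17, 2.36, 0, 0, 0, 0, 1],
    [-1.17, 2.36, 0, 0, 0, 0, 1],
  ],
)

```text
clock: 27.3
position: [0.57, -0.0659, 0.2165]
ee_rot: [-0.001, -0.257, 0.966, 0.001]
contact_force: [0.4, 0.7, -3.7]
width: 0.0274
gripper_force: 79.2
```

Emit:
servo_tool(
  increments=[
    [-1.17, 2.36, 0, 0, 0, 0, 1],
    [-1.17, 2.36, 0, 0, 0, 0, 1],
    [-1.17, 2.36, 0, 0, 0, 0, 1],
    [-1.17, 2.36, 0, 0, 0, 0, 1],
    [-1.17, 2.36, 0, 0, 0, 0, 1],
  ],
)

```text
clock: 27.8
position: [0.562, 0.0653, 0.2165]
ee_rot: [-0.001, -0.257, 0.966, 0.001]
contact_force: [-0.0, 0.0, -3.2]
width: 0.0275
gripper_force: 79.2
```

Emit:
servo_tool(
  increments=[
    [-1.17, 2.36, 0, 0, 0, 0, 1],
    [-1.17, 2.36, 0, 0, 0, 0, 1],
    [-1.17, 2.36, 0, 0, 0, 0, 1],
    [-1.17, 2.36, 0, 0, 0, 0, 1],
    [-1.17, 2.36, 0, 0, 0, 0, 1],
  ],
)

```text
clock: 28.3
position: [0.5541, 0.1965, 0.2165]
ee_rot: [-0.001, -0.257, 0.966, 0.0]
contact_force: [-0.4, -0.5, -2.1]
width: 0.0271
gripper_force: 79.2
```

Emit:
servo_tool(
  increments=[
    [-0.58, 1.18, 0, 0, 0, 0, 1],
    [-0.58, 1.18, 0, 0, 0, 0, 1],
    [0, 0, 0, 0, 0, 0, 1],
    [0, 0, 0, 0, 0, 0, 1],
    [0, 0, 0, 0, 0, 0, 1],
  ],
)

```text
clock: 28.8
position: [0.5543, 0.2196, 0.2173]
ee_rot: [-0.0, -0.256, 0.967, -0.0]
contact_force: [-0.2, 0.3, -2.4]
width: 0.0274
gripper_force: 79.4
```

```bash
python3 - <<'E'
from h import *
s=manip.get_state();print(s["qpos"],s["position"],s["contact_force"],s["width"])
o=[]
for n,b in(("top",(60,340,100,300)),("side",(130,330,130,370))):
    im=optics.get_image(n)[:,:,::-1]; o.append(cv2.resize(im[b[2]:b[3],b[0]:b[1]],None,fx=400/(b[1]-b[0]),fy=400/(b[1]-b[0])))
o=[np.vstack([q,np.zeros((480-q.shape[0],400,3),np.uint8)]) for q in o]
cv2.imwrite("pics/c4.png",np.hstack(o))
E
```

```text
[ 2.61111000e-01  3.20616254e-01  1.49485081e+00 -8.78077582e-04
  1.32652265e+00 -1.82712920e+00] [0.55432462 0.21964246 0.21730445] [-0.16507718  0.3411452  -2.3699839 ] 0.027368034773561117
```

View pics/c4.png

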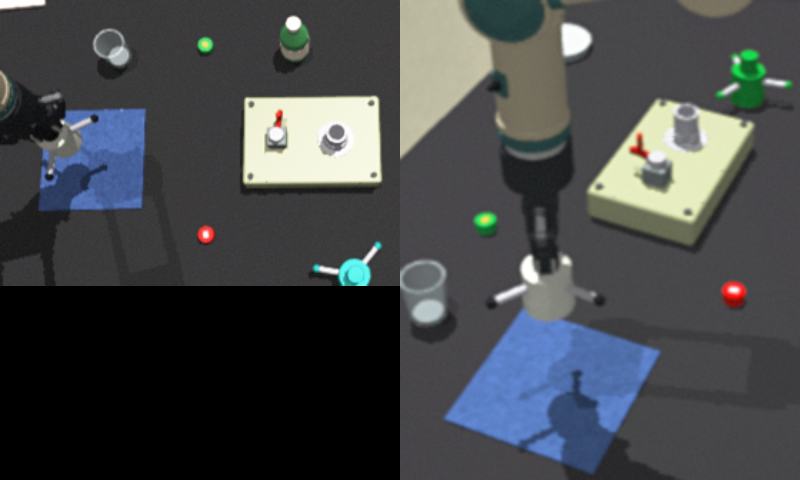

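The cap hangs upright above the mat, the neck is bare and the catch is open. Lowering it now.

Emit:
servo_tool(
  increments=[
    [0, 0, 1.5, 0, 0, 0, 1],
    [0, 0, 3, 0, 0, 0, 1],
    [0, 0, 3, 0, 0, 0, 1],
    [0, 0, 3, 0, 0, 0, 1],
    [0, 0, 1.8, 0, 0, 0, 1],
  ],
)

```text
clock: 29.4
position: [0.5531, 0.2195, 0.0921]
ee_rot: [-0.002, -0.256, 0.967, -0.0]
contact_force: [-0.1, 0.7, -3.1]
width: 0.0279
gripper_force: 79.4
```

Emit:
servo_tool(
  increments=[
    [0, 0, 0.7, 0, 0, 0, 1],
    [0, 0, 0.4, 0, 0, 0, 1],
    [0, 0, 0.2, 0, 0, 0, 1],
    [0, 0, 0.1, 0, 0, 0, 1],
    [0, 0, 0, 0, 0, 0, 1],
  ],
)

```text
clock: 29.9
position: [0.5549, 0.2208, 0.0813]
ee_rot: [0.001, -0.256, 0.967, -0.0]
contact_force: [-0.3, -0.1, -4.1]
width: 0.0275
gripper_force: 79.3
```

Emit:
servo_tool(
  increments=[
    [0, 0, 0.1, 0, 0, 0, 1],
    [0, 0, 0.1, 0, 0, 0, 1],
    [0, 0, 0, 0, 0, 0, 1],
    [0, 0, 0, 0, 0, 0, 1],
    [0, 0, 0, 0, 0, 0, 1],
  ],
)

```text
clock: 30.4
position: [0.5543, 0.2207, 0.0784]
ee_rot: [0.0, -0.256, 0.967, -0.0]
contact_force: [0.1, -0.5, -3.8]
width: 0.0276
gripper_force: 79.3
```

Emit:
servo_tool(
  increments=[
    [0, 0, 0.1, 0, 0, 0, 1],
    [0, 0, 0, 0, 0, 0, 1],
    [0, 0, 0.05, 0, 0, 0, 1],
    [0, 0, 0, 0, 0, 0, 1],
    [0, 0, 0, 0, 0, 0, 1],
  ],
)

```text
clock: 30.9
position: [0.5543, 0.2207, 0.0769]
ee_rot: [0.0, -0.256, 0.967, -0.0]
contact_force: [-0.3, 0.2, -3.8]
width: 0.028
gripper_force: 79.3
```

Emit:
servo_tool(
  increments=[
    [0, 0, 0.05, 0, 0, 0, 1],
    [0, 0, 0, 0, 0, 0, 1],
    [0, 0, 0, 0, 0, 0, 1],
    [0, 0, 0, 0, 0, 0, 1],
    [0, 0, 0, 0, 0, 0, 1],
  ],
)

```text
clock: 31.4
position: [0.5544, 0.2207, 0.0765]
ee_rot: [0.0, -0.256, 0.967, -0.0]
contact_force: [0.2, 0.2, -2.0]
width: 0.0277
gripper_force: 79.5
```

Contact is starting, so 0.5 to 1 mm more.

Emit:
servo_tool(
  increments=[
    [0, 0, 0.05, 0, 0, 0, 1],
    [0, 0, 0.05, 0, 0, 0, 1],
    [0, 0, 0, 0, 0, 0, 1],
    [0, 0, 0, 0, 0, 0, 1],
    [0, 0, 0, 0, 0, 0, 1],
  ],
)

```text
clock: 31.9
position: [0.5544, 0.2207, 0.0764]
ee_rot: [0.0, -0.256, 0.967, -0.0]
contact_force: [-2.2, -1.0, 5.7]
width: 0.0275
gripper_force: 80.1
```

Seated on the mat (+5.7 N). Releasing and retreating straight up.

Emit:
servo_tool(
  increments=[
    [0, 0, 0, 0, 0, 0, -1],
    [0, 0, 0, 0, 0, 0, -1],
    [0, 0, 0, 0, 0, 0, -1],
    [0, 0, 0, 0, 0, 0, -1],
    [0, 0, 0, 0, 0, 0, -1],
  ],
)

```text
clock: 32.4
position: [0.5543, 0.2207, 0.0752]
ee_rot: [-0.0, -0.256, 0.967, -0.0]
contact_force: [0.1, 0.5, 1.0]
width: 0.0857
gripper_force: 0.0
```

Emit:
servo_tool(
  increments=[
    [0, 0, -1.5, 0, 0, 0, -1],
    [0, 0, -3, 0, 0, 0, -1],
    [0, 0, -4, 0, 0, 0, -1],
    [0, 0, -4, 0, 0, 0, -1],
    [0, 0, -3, 0, 0, 0, -1],
  ],
)

```text
clock: 32.9
position: [0.5549, 0.2209, 0.2331]
ee_rot: [0.001, -0.256, 0.967, -0.0]
contact_force: [1.1, -0.5, 0.3]
width: 0.0854
gripper_force: 0.0
```

Emit:
servo_tool(
  increments=[
    [3, 0, 0, 0, 0, 0, -1],
    [4, 0, 0, 0, 0, 0, -1],
    [4, 0, 0, 0, 0, 0, -1],
    [3, 0, 0, 0, 0, 0, -1],
    [0, 0, 0, 0, 0, 0, -1],
  ],
)

```text
clock: 33.4
position: [0.4286, 0.1498, 0.2304]
ee_rot: [-0.001, -0.256, 0.967, -0.0]
contact_force: [-0.0, 0.2, 0.1]
width: 0.085
gripper_force: 0.0
```

```bash
python3 - <<'E'
from h import *
o=[]
for n,b in(("top",(60,340,100,300)),("side",(130,330,130,370))):
    im=optics.get_image(n)[:,:,::-1]; o.append(cv2.resize(im[b[2]:b[3],b[0]:b[1]],None,fx=400/(b[1]-b[0]),fy=400/(b[1]-b[0])))
    print(n,[(np.round(d["at"],1).tolist(),round(d["p"],2)) for d in finder.tip_of("cap_knob",n)[:5]],proj(n,[.5545,.22,.084]))
o=[np.vstack([q,np.zeros((480-q.shape[0],400,3),np.uint8)]) for q in o]
cv2.imwrite("pics/c5.png",np.hstack(o))
E
```

```text
top [([393.5, 310.0], 0.96), ([307.0, 293.0], 0.93), ([450.1, 250.1], 0.68), ([115.7, 201.9], 0.66), ([374.5, 205.3], 0.6)] [113.2061192  204.62580178]
side [([303.7, 157.1], 0.86), ([354.0, 138.2], 0.69), ([203.4, 300.1], 0.65), ([386.0, 174.5], 0.65), ([353.2, 206.5], 0.56)] [205.54215724 299.40469845]
```

View pics/c5.png

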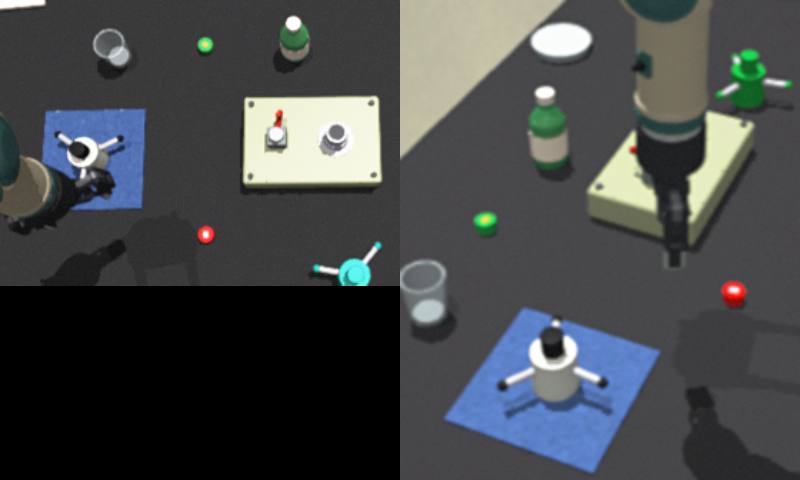

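The cap stands upright mid-mat (knob at side (203,300), expected (205,299)). The catch is open and the other things are where they were.

```bash
python3 -c "
from rig import manip
print(manip.sign_off())"
```

```text
the job is handed in; nothing more can be done
None
```

The job is handed in at about 34 s of the 72 s: the catch is open, and the cap is unscrewed, lifted off and standing upright in the middle of the mat, with the bottle, beaker and pucks untouched.

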